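# Shut and vent the stapler's air line at the packing-bench manifold

### The job

The carton stapler is to be changed, so take it off the air: on the bench manifold turn the yellow valve knob clockwise until the valve sits snug on its seat, tight but never forced, then hold down the white vent button on that same valve block for about a second and let it go. Do not brush the other valves beside it, their knobs or their vent buttons, and leave the parcel, the tape roll and the stapler where they lie.

Things in the scene. Friction and masses are not known exactly. Their poses are not given: they have to be found in the camera images.
- manifold: Base plate of the air manifold, 165 x 420 x 8 mm, fixed flat on the bench; five valve blocks stand on it in a row along its y, 64 mm apart; the yellow one is one of the middle three, which varies. Origin on the bench under the middle block; +x points away from the robot across the row, +y along the row to the end with gauge and regulator.
- valve_yellow: Yellow valve's block, 130 x 58 mm (manifold x, y), top 53 mm above the bench; origin under its middle, 8 mm above the bench, axes as the manifold's. Its knob's axis stands 25 mm to +x of the middle, its vent button 47 mm to -x (nearer the robot). The neighbouring knobs leave 24 mm of free air beside its knob along y; along x there is room for open fingers on both sides.
- yellow_knob_grip (a point): Point on the vertical axis of the yellow knob, 88 mm above the bench, where to grip it. The knob is a fluted upright cylinder, 40 mm across, from 71 to 101 mm above the bench, over a 26 mm wide gland on the block. It only turns, it does not rise or sink. The neighbouring knobs have the same size and height and stand 64 mm to either side along the row.
- yellow_knob (a joint): Angle of the yellow knob in rad; grows clockwise seen from above, which closes the valve. It drags with 0.03 N m, against whichever way it last moved, and stays where it is left. How far to turn is not marked and differs each time: about 0.4 to 2 rad from the start until the stem meets its soft seat; from there the torque grows by roughly 1.2 N m per rad on top of the drag.
- stem: Stem of the yellow valve, hidden in the block, turning with the yellow knob; origin on its axis, 33 mm above the bench. Snug: a seat torque of 0.2 N m or more (8 N on the stem); above 0.4 N m (16 N) the seat is damaged; the torque felt at the knob differs from it by the drag, either way. 0.3 N m is right. Let go, the knob gives back to about 0.03 N m and stays shut.
- yellow_vent_top (a point): Middle of the top of the yellow valve's vent button: a white cap 18 mm across in a black collar 34 mm across (collar top 65 mm above the bench), its top 75 mm above the bench when up, 72 mm nearer the robot (manifold -x) than the yellow knob's axis. It is pressed straight down.
- yellow_vent (a joint): Travel of that vent button in m: 0 up, 0.006 fully down; it vents from 0.0045 on. Its spring takes 2 N at first, 6 N fully down, and returns it.
- parcel: Loose small gift parcel, red with cream ribbon, 100 x 80 x 55 mm, beside the manifold's end that has no gauge; origin under its middle.
- tape_roll: Loose roll of brown packing tape lying flat, 72 mm across, 48 mm high, beyond the manifold near its gauge end; origin under its middle.
- stapler: Loose carton stapler lying on its side beyond the manifold, about 225 x 165 mm, 54 mm high; origin underneath, near its middle.
- valve_black: Neighbouring valve block with a black knob, built like the yellow one, with its own white vent button; not to be touched. Origin under the block's middle, 8 mm above the bench.
- valve_blue: Neighbouring valve block with a blue knob, built like the yellow one, with its own white vent button; not to be touched. Origin under the block's middle, 8 mm above the bench.
- valve_red: Neighbouring valve block with a red knob, built like the yellow one, with its own white vent button; not to be touched. Origin under the block's middle, 8 mm above the bench.
- valve_green: Neighbouring valve block with a green knob, built like the yellow one, with its own white vent button; not to be touched. Origin under the block's middle, 8 mm above the bench.

How it is judged:
On the way, in this order (a step that is already met when the one before it is completed fails the run):
1. the yellow valve is turned snug onto its seat (seat torque at least 0.2 N m) (contact force between stem and anything else above 8 N), for 0.2 s.
2. its vent button is held down at least 4.5 mm for 0.7 s while the valve stays shut (value of joint yellow_vent above 0.0045 m and contact force between stem and anything else above 0.3 N), for 0.7 s.
At the end, for the whole second after the job is handed in: The yellow valve is still shut on its seat (stem bearing on it with over 0.3 N) and at rest, its vent button is up again (within 1 mm), and parcel, tape roll and stapler lie within 20 mm of where they were (contact force between stem and anything else above 0.3 N and value of joint yellow_vent below 0.001 m and velocity of joint yellow_knob below 0.05 rad/s and distance of each of parcel, tape_roll, stapler from where it was at the start of the episode below 0.02 m); the robot touches nothing.
It fails at once if the yellow valve is forced: over 0.4 N m on its seat (16 N on the stem) (contact force between stem and anything else above 16 N).
It fails at once if another valve, its knob or its vent button is touched (over 1 N) (contact force between any of valve_black, valve_blue, valve_red, valve_green and the fingers above 1 N or contact force between any of valve_black, valve_blue, valve_red, valve_green and the arm above 1 N).
It fails at once if the parcel, the tape roll or the stapler is pushed more than 20 mm (distance of any of parcel, tape_roll, stapler from where it was at the start of the episode above 0.02 m).
It also fails if it takes over 72 s, if anything falls off the work surface, if the arm or the gripper's body presses on something with over 40 N, if the wrist force passes 120 N, or if a joint passes its speed limit or range.

### The arm

A 7-joint arm with a two-finger parallel gripper is mounted at the origin on the work surface. World frame = base frame: x ahead of the robot, y to its left, z up, the work surface at z = 0. Lengths are in m, angles in rad, forces in N, time in s.
With the tool pointing down it reaches from about 0.4 to 0.85 m from the base axis. Payload 6.9 kg.
Tool frame: the origin (TCP) lies between the finger pads; the fingertips stand 25 mm ahead of it and the grasp point (between the pads) lies 6 mm ahead of it (tcp_to_tips is the distance from the TCP to the fingertips, in m); y points along the fingers, x is the direction in which the jaws open and shut, and the axes are right-handed (so a half turn about y gives the same grasp; the last joint's range is limited). The gripper opens to 85 mm and grips with 20 to 120 N. Pads are 22 mm wide; open, the fingers measure 114 mm over their backs; the gripper's body (76 mm by 85 mm) begins 54 mm behind the grasp point. The pads swing forward as they close: fully open they stand 13 mm farther back than shut.
Start: joints at [-1.133, 0.507, -0.238, 1.5, 0.126, 1.149, -0.155], TCP at [0.204, 0.591, 0.256] pointing down, gripper open.
Joint ranges: [-3.08, 3.08], [-0.24, 2.05], [-1.43, 1.35], [0, 2.5], [-1.52, 4.66], [0.17, 1.96], [-2.89, 2.89]. Speed limits (rad/s): [2.39, 2.39, 3.14, 3.14, 3.14, 3.14, 3.14].

### API

Orientations are given as a 3x3 rotation matrix whose columns are the frame's x, y, z axes.
In Python, from workcell import state, capture, calibration, sign_off, tcp_to_tips gives the robot as it stands.
- The arm moves only by the shell command python3 -m jog 'ROWS' [FORCE]. ROWS is a JSON object of lists of equal length, an entry for each row: "grip": the opening in per cent of the stroke, from 0 (shut) to 100 (fully open); "dp": the shift along the tool's x, y, z as a fraction of full scale, a list of three; "angular": the turn, a rotation vector about the tool's x, y, z as a fraction of full scale, a list of three. A call has 1 to 10 rows; each row is the pose to reach, as a shift and turn from the pose commanded when the call began, along the tool's axes at that moment; what a row does not reach only later rows make up. Full scale, the value 1, is 0.3 m for a shift and 2 rad for a turn. A row lasts 1/8 s, in which the tool goes at most 62.5 mm and 10.7 degrees, less where a joint would pass 70% of its speed; a pose out of reach is approached as far as the arm can. A call with a number of a shift or a turn outside -1 to 1 is refused whole. A call with a gripper value outside its range is refused whole. The fingers move at their own pace and stop on an object; FORCE is the grip in N (left out, the last holds). Time passes only in rows, so rows that repeat a pose let the fingers close. It gives the time, the measured TCP pose, the force and the opening at its end, in the units of the state.
- state(): the state, without advancing time (a new reading comes with each control period).
- capture(name): name is "scene" or "top"; returns (picture, depth): 400x640x3 uint8, red, green, blue; 400x640 float32, m along the optical axis (not along the pixel's ray), 0 where there is no reading.
- calibration(name): a dict with "fx", "fy", "cx", "cy" (pixels), "R" (3x3) and "t" (3): a world point X has camera coordinates R X + t. Camera axes: x right, y down, z forward; pixel columns grow to the right and rows downward; lengths in m; the calibration is good to about 2 mm. A picture is of the moment at which its call begins. calibration takes no time and is no camera call.
- sign_off(): hands the job in, once; it reports no verdict.
The state is a dict: "t": time; "joint_pos": joint angles; "joint_velocities": joint speeds; "effort": joint torques, N m; "ee_pos": TCP position; "orientation": TCP orientation; "force": force on the tool from outside, world axes, zero at the start; "torque": the same for the moment, N m; "width": finger opening in m.
Only numpy, scipy, OpenCV 4.12 (cv2) and the standard library are available. Lean on these libraries where they do the work, as an engineer would, in place of code of your own. Each camera call takes 0.05 s, during which the arm holds its last target. There are 200 camera calls.

## Working session

There is one attempt and no reset: what is moved stays moved. The work goes in short steps, Python scripts to look and compute and a shell command to move; the robot and the scene stay as the last step left them, time stands still between calls to the robot, and variables do not carry over. Pictures are saved under pics/ and viewed, about 8 in all and at most 12, crops included, and the job is handed in when it is done.

```bash
mkdir -p pics; ls
python3 - <<'E'
from workcell import *
import cv2,numpy as np
s=state();print(s)
for n in("scene","top"):
    p,d=capture(n);np.savez(f"{n}0.npz",p=p,d=d);cv2.imwrite(f"pics/{n}0.png",p[:,:,::-1])
    print(calibration(n))
print(tcp_to_tips)
E
```

```text
pics
{'t': 0.0, 'joint_pos': array([-1.13351539,  0.50835673, -0.23751057,  1.50116967,  0.12571709,
        1.14893447, -0.15477836]), 'joint_velocities': array([-1.85059045e-04, -4.95236872e-04,  1.81577035e-04, -2.99696876e-03,
       -8.76525075e-05,  1.28457474e-04, -7.41529396e-06]), 'effort': array([ 2.36785299e-04, -6.20626330e+01, -2.18651019e+00, -2.49630815e+01,
        1.26718424e-02,  1.24860139e-02,  7.90445171e-06]), 'ee_pos': array([0.2035083 , 0.59042433, 0.25540473]), 'orientation': array([[ 3.25691149e-01, -5.51338933e-04, -9.45476056e-01],
       [ 9.45474356e-01, -1.79402338e-03,  3.25691609e-01],
       [-1.87577261e-03, -9.99998239e-01, -6.30207113e-05]]), 'force': array([-0.12169586,  0.25476426,  0.30179263]), 'torque': array([-0.00937511,  0.00637804, -0.0564255 ]), 'width': 0.0854016000216396}
{'fx': 509.50086316328725, 'fy': 509.50086316328725, 'cx': 320.9903534495331, 'cy': 199.18323617152106, 'R': array([[-0.72684468,  0.68656516,  0.01803034],
       [ 0.42700269,  0.47230455, -0.77110123],
       [-0.53792706, -0.55277182, -0.63645722]]), 't': array([ 0.46069805, -0.21814478,  1.61153549])}
{'fx': 380.96455417336523, 'fy': 380.96455417336523, 'cx': 317.888747469375, 'cy': 198.48766133062006, 'R': array([[ 0.01388009, -0.99982416,  0.01260892],
       [-0.99164958, -0.01538135, -0.12804107],
       [ 0.1282125 , -0.01072641, -0.99168871]]), 't': array([-0.02914177,  0.65087489,  1.01749309])}
0.025
```

View pics/top0.png

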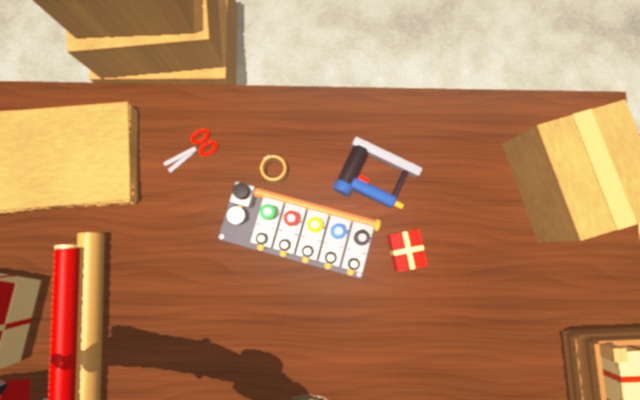

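View pics/scene0.png

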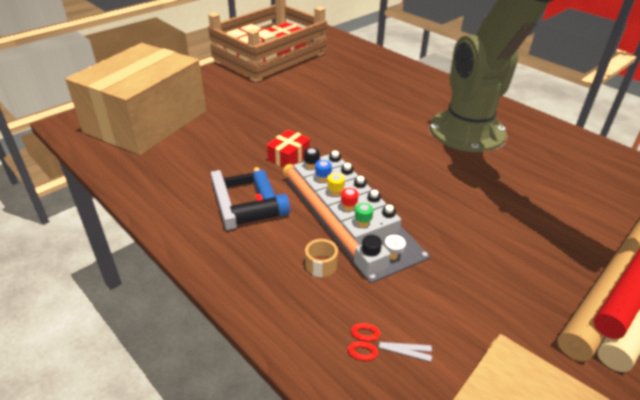

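The top view shows the row from green (268,212) to black (362,237), with yellow in the middle at (315,225). The vents lie below it, the parcel is at (408,250), and the stapler and tape roll are beyond the row. The scene view agrees, with yellow at (336,182). In the tool frame, y is the approach axis and points down.

```bash
cat > h.py <<'E'
import numpy as np,cv2
from workcell import *
def ray(n,u,v,z):
    c=calibration(n);R,t=c["R"],c["t"];o=-R.T@t
    d=R.T@np.array([(u-c["cx"])/c["fx"],(v-c["cy"])/c["fy"],1]);return o+d*(z-o[2])/d[2]
HUE=dict(yellow=(22,34),green=(45,80),red=(0,6),blue=(100,118))
def blobs(p,col,box):
    h=cv2.cvtColor(p,cv2.COLOR_RGB2HSV);m=cv2.inRange(h,(HUE[col][0],130,90),(HUE[col][1],255,255))
    k=np.zeros_like(m);x0,y0,x1,y1=box;k[y0:y1,x0:x1]=m[y0:y1,x0:x1]
    n,l,st,ce=cv2.connectedComponentsWithStats(k)
    return sorted([(int(st[i,4]),ce[i].round(1).tolist(),st[i,:4].tolist()) for i in range(1,n) if st[i,4]>30],reverse=True)[:2]
E
python3 - <<'E'
from h import *
B=dict(top=dict(green=(255,200,282,225),red=(280,207,304,230),yellow=(303,213,328,238),blue=(327,218,350,245)),
 scene=dict(green=(350,198,378,226),red=(336,184,362,212),yellow=(324,168,349,197),blue=(312,154,334,182)))
for n in B:
    z=np.load(n+"0.npz");p=z["p"]
    for c in B[n]:
        for a,ce,bb in blobs(p,c,B[n][c]): print(n,c,a,ce,bb,ray(n,*ce,0.098).round(4), z["d"][int(ce[1]),int(ce[0])])
z=np.load("top0.npz");cv2.imwrite("pics/c.png",np.hstack([cv2.resize(z["p"][170:290,210:390,::-1],None,fx=4,fy=4)]))
E
```

```text
top red 91 [292.4, 217.9] [285, 211, 15, 14] [0.5918 0.0469 0.098 ] 0.98947483
top yellow 107 [315.3, 224.2] [308, 217, 15, 15] [ 0.5762 -0.0132  0.098 ] 0.9910416
scene green 187 [363.3, 214.1] [356, 205, 17, 17] [0.6257 0.127  0.098 ] 1.145023
scene red 206 [348.9, 198.0] [341, 189, 18, 17] [0.6089 0.0656 0.098 ] 1.1890199
scene yellow 202 [335.1, 183.2] [327, 175, 18, 17] [0.5932 0.004  0.098 ] 1.228391
scene blue 167 [322.4, 169.0] [315, 160, 16, 17] [ 0.5762 -0.0585  0.098 ] 1.2737598
```

View pics/c.png

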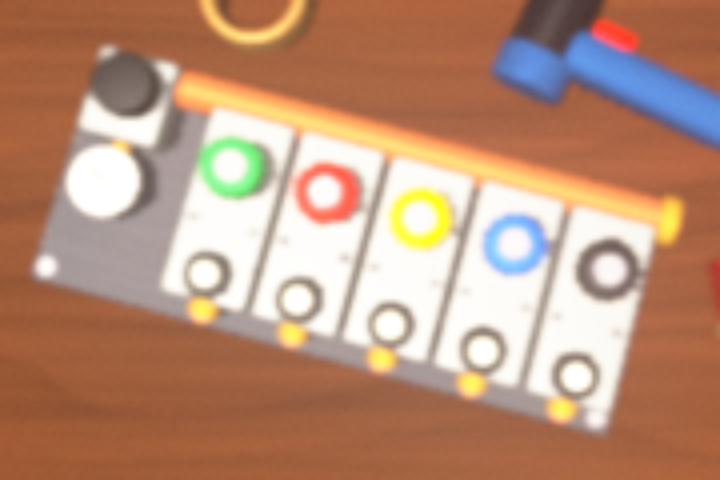

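The crop confirms it: yellow is the third valve, its vent at crop (390,325) is full-image (307.5,251), and the row is tilted about 15°. The two views differ by several mm because the scene blob includes the knob's side. I'll refine with depth, using the knob tops near z≈0.1 in both views.

Run:
```python
from h import *
def cloud(n):
    z=np.load(n+"0.npz");d=z["d"];c=calibration(n);v,u=np.mgrid[:400,:640]
    P=np.stack([(u-c["cx"])/c["fx"]*d,(v-c["cy"])/c["fy"]*d,d],-1)
    return (P-c["t"])@c["R"],d
for n in("top","scene"):
    P,d=cloud(n)
    if n=="top":
        for nm,(u,v) in dict(g=(268,212),r=(292,218),y=(315,224),b=(339,231),k=(362,237),vent=(307,251),blk=(311,238)).items(): print(nm,P[v,u].round(4))
    m=((P[...,2]>.092)&(P[...,2]<.112)&(d>0)&(P[...,0]>.45)&(P[...,0]<.75)&(abs(P[...,1])<.2)).astype(np.uint8)
    k,l,st,ce=cv2.connectedComponentsWithStats(m,connectivity=4)
    for i in range(1,k):
        if st[i,4]>25:
            q=P[l==i];(cx,cy),r=cv2.minEnclosingCircle(q[:,:2].astype(np.float32))
            print(n,st[i,4],ce[i].round(1),"mean",q.mean(0).round(4),"circ",round(cx,4),round(cy,4),round(r,4))
cs=[];
for u,v in[(207,274),(299,299),(391,325),(483,351),(576,376)]: print("vent",ray("top",210+u/4,170+v/4,.075).round(4))
```

```text
g [0.606  0.1107 0.1014]
r [0.5912 0.0477 0.1026]
y [ 0.5765 -0.0123  0.1013]
b [ 0.5592 -0.0748  0.104 ]
k [ 0.5446 -0.1345  0.1035]
vent [0.5065 0.0076 0.0782]
blk [ 0.5413 -0.0023  0.0555]
top 200 [266.9 211.2] mean [0.6081 0.1137 0.1011] circ 0.6086 0.1144 0.0219
top 193 [290.4 217.5] mean [0.5925 0.052  0.1013] circ 0.5927 0.0519 0.021
top 194 [314.  224.1] mean [ 0.5764 -0.0098  0.1014] circ 0.5769 -0.0098 0.0213
top 196 [337.7 230.5] mean [ 0.5605 -0.0714  0.1014] circ 0.5606 -0.0719 0.021
top 199 [361.2 237.1] mean [ 0.5444 -0.1327  0.1015] circ 0.5444 -0.1333 0.0216
scene 137 [310.6 152.7] mean [ 0.5506 -0.1299  0.0991] circ 0.5485 -0.1321 0.0224
scene 149 [322.6 165.5] mean [ 0.5666 -0.068   0.099 ] circ 0.5631 -0.0687 0.0228
scene 167 [335.3 179.3] mean [ 0.5826 -0.0062  0.0988] circ 0.5795 -0.0081 0.0226
scene 184 [348.7 193.8] mean [0.5993 0.0554 0.0994] circ 0.5971 0.0539 0.0219
scene 205 [363.5 209.3] mean [0.6146 0.1172 0.0995] circ 0.6121 0.1152 0.0229
vent [0.5376 0.1282 0.075 ]
vent [0.522  0.0669 0.075 ]
vent [0.5058 0.0056 0.075 ]
vent [ 0.4896 -0.0554  0.075 ]
vent [ 0.4742 -0.1169  0.075 ]
```

Fused estimate: the yellow knob axis is at (0.5775, -0.0095), knob tops read z≈0.101 as given, pitch is 63.6 mm, and manifold +x points along world -14.5°. I'll start the grip about +0.9 rad off manifold x and turn clockwise in one stroke. Now moving above the knob.

```bash
python3 -m jog '{"grip":[100,100,100,100,100,100,100,100,100],"dp":[[-0.743,0,-0.915],[-0.743,0,-0.915],[-0.743,0,-0.915],[-0.743,0,-0.915],[-0.743,0,-0.915],[-0.743,0,-0.915],[-0.743,0,-0.915],[-0.743,0,-0.915],[-0.743,0,-0.915]],"angular":[[0,0,0],[0,0,0],[0,0,0],[0,0,0],[0,0,0],[0,0,0],[0,0,0],[0,0,0],[0,0,0]]}' 40
python3 -m jog '{"grip":[76,76,76,76,76,76,76,76,76,76],"dp":[[-0.743,0,-0.915],[-0.743,0,-0.915],[-0.743,0,-0.915],[-0.743,0,-0.915],[-0.743,0,-0.915],[-0.743,0,-0.915],[-0.743,0,-0.915],[-0.743,0,-0.915],[-0.743,0,-0.915],[-0.743,0,-0.915]],"angular":[[0,0.297,0],[0,0.297,0],[0,0.297,0],[0,0.297,0],[0,0.297,0],[0,0.297,0],[0,0.297,0],[0,0.297,0],[0,0.297,0],[0,0.297,0]]}'
cat >> h.py <<'E'
def to(x,y,z):
    s=state();R=s["orientation"];d=np.array([x,y,z])-s["ee_pos"]
    print("t",s["t"],"p",s["ee_pos"].round(4),"angx",np.degrees(np.arctan2(R[1,0],R[0,0])).round(2),"tilt",R[:,1].round(3),"w",round(s["width"],4),"F",s["force"].round(2),"T",s["torque"].round(3),"q",s["joint_pos"].round(2),"dp",(R.T@d/.3).round(4))
E
python3 -c "from h import *;to(.5775,-.0095,.094)"
```

```text
t: 1.23
ee_pos: [0.3896, 0.292, 0.2562]
orientation: [[0.323, -0.001, -0.946], [0.946, 0.0, 0.323], [0.0, -1.0, 0.001]]
force: [0.4, 0.2, 1.1]
width: 0.0855
t: 2.48
ee_pos: [0.5772, -0.008, 0.2565]
orientation: [[0.798, 0.0, -0.603], [0.603, 0.0, 0.798], [0.0, -1.0, 0.0]]
force: [0.2, -0.1, 0.4]
width: 0.0647
t 2.475 p [ 0.5772 -0.008   0.2565] angx 37.08 tilt [ 0.  0. -1.] w 0.0647 F [ 0.15 -0.07  0.41] T [-0.006 -0.016  0.012] q [-0.07  0.43  0.07  1.63 -0.03  1.08  0.65] dp [-0.0023  0.5416 -0.0048]
```

```bash
python3 -m jog '{"grip":[76,76,76,76,76],"dp":[[-0.002,0.15,-0.005],[-0.002,0.372,-0.005],[-0.002,0.372,-0.005],[-0.002,0.372,-0.005],[-0.002,0.372,-0.005]],"angular":[[0,0,0],[0,0,0],[0,0,0],[0,0,0],[0,0,0]]}'
python3 - <<'E'
from h import *
to(.5775,-.0095,.094)
p,d=capture("scene");a=cv2.resize(p[110:240,270:400,::-1],None,fx=4,fy=4,interpolation=3)
p,d=capture("top");np.savez("top1.npz",p=p,d=d);b=cv2.resize(p[180:280,260:360,::-1],(520,520));a=cv2.resize(a,(520,520))
cv2.imwrite("pics/d.png",cv2.resize(np.hstack([a,b]),(800,400)))
E
```

```text
t: 3.1
ee_pos: [0.5794, -0.0109, 0.1472]
orientation: [[0.799, 0.004, -0.601], [0.601, 0.0, 0.799], [0.003, -1.0, -0.002]]
force: [0.1, -0.8, 0.2]
width: 0.0646
t 3.1 p [ 0.5794 -0.0109  0.1472] angx 36.96 tilt [ 0.004  0.    -1.   ] w 0.0646 F [ 0.09 -0.84  0.19] T [ 0.019  0.059 -0.013] q [-0.06  0.54  0.06  1.78 -0.04  0.82  0.66] dp [-0.0026  0.1773  0.008 ]
```

View pics/d.png

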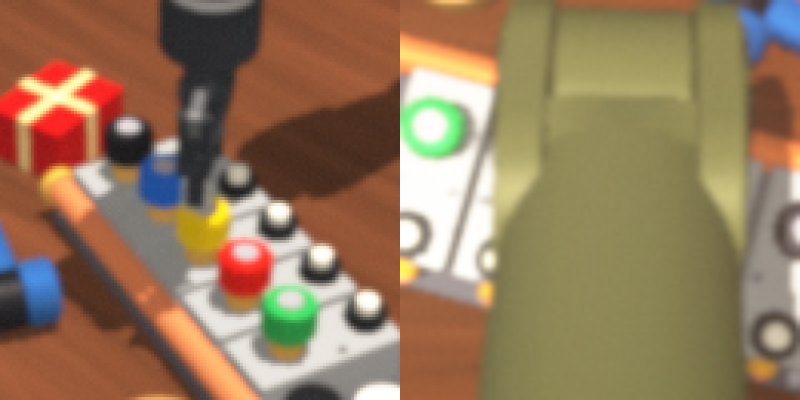

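The scene view (left) shows the fingers directly above the yellow knob (crop 203,220), and the top view is blocked by the arm. Descending, then closing gently.

```bash
python3 -m jog '{"grip":[76,76,76,76,76,76],"dp":[[0,0.06,0.004],[0,0.12,0.004],[0,0.177,0.004],[0,0.177,0.004],[0,0.177,0.004],[0,0.177,0.004]],"angular":[[0,0,0],[0,0,0],[0,0,0],[0,0,0],[0,0,0],[0,0,0]]}'
python3 -c "from h import *;to(.5775,-.0095,.094)"
```

```text
t: 3.95
ee_pos: [0.5777, -0.0101, 0.0926]
orientation: [[0.799, 0.002, -0.601], [0.601, -0.0, 0.799], [0.001, -1.0, -0.001]]
force: [0.3, -0.2, -0.6]
width: 0.0648
t 3.95 p [ 0.5777 -0.0101  0.0926] angx 36.95 tilt [ 0.002 -0.    -1.   ] w 0.0648 F [ 0.27 -0.22 -0.56] T [ 0.032 -0.016 -0.057] q [-0.06  0.61  0.05  1.83 -0.05  0.7   0.67] dp [ 0.0005 -0.0045  0.0019]
```

```bash
python3 -m jog '{"grip":[40,40,40,40,40,40],"dp":[[0,0,0],[0,0,0],[0,0,0],[0,0,0],[0,0,0],[0,0,0]],"angular":[[0,0,0],[0,0,0],[0,0,0],[0,0,0],[0,0,0],[0,0,0]]}' 40
python3 -c "from h import *;to(.5775,-.0095,.094)"
```

```text
t: 4.7
ee_pos: [0.5769, -0.0104, 0.0923]
orientation: [[0.799, -0.0, -0.601], [0.601, -0.0, 0.799], [-0.0, -1.0, -0.0]]
force: [-1.8, -1.4, 6.2]
width: 0.0388
t 4.7 p [ 0.5769 -0.0104  0.0923] angx 36.94 tilt [-0. -0. -1.] w 0.0388 F [-1.77 -1.42  6.2 ] T [-0.215  0.653  0.045] q [-0.06  0.61  0.05  1.83 -0.05  0.7   0.67] dp [ 0.0036 -0.0056  0.0012]
```

```bash
python3 -m jog '{"grip":[40,40,40,40,40],"dp":[[0,0,0],[0,0,0],[0,0,0],[0,0,0],[0,0,0]],"angular":[[0,0.05,0],[0,0.1,0],[0,0.15,0],[0,0.15,0],[0,0.15,0]]}'
python3 -c "from h import *;to(.5775,-.0095,.094)"
python3 -m jog '{"grip":[40,40,40,40],"dp":[[0,0,0],[0,0,0],[0,0,0],[0,0,0]],"angular":[[0,0.025,0],[0,0.05,0],[0,0.05,0],[0,0.05,0]]}'
python3 -c "from h import *;to(.5775,-.0095,.094)"
```

```text
t: 5.32
ee_pos: [0.5769, -0.0104, 0.0924]
orientation: [[0.941, -0.0, -0.338], [0.338, -0.0, 0.941], [-0.0, -1.0, -0.0]]
force: [-2.8, -0.1, 7.3]
width: 0.0392
t 5.325 p [ 0.5769 -0.0104  0.0924] angx 19.74 tilt [-0. -0. -1.] w 0.0392 F [-2.8  -0.14  7.28] T [-0.228  0.611 -0.024] q [-0.11  0.61  0.14  1.83 -0.12  0.7   0.44] dp [ 0.0029 -0.0055  0.0022]
t: 5.82
ee_pos: [0.5769, -0.0104, 0.0924]
orientation: [[0.97, 0.0, -0.242], [0.242, -0.0, 0.97], [-0.0, -1.0, -0.0]]
force: [-1.8, -0.9, 6.8]
width: 0.0392
t 5.825 p [ 0.5769 -0.0104  0.0924] angx 14.01 tilt [ 0. -0. -1.] w 0.0392 F [-1.81 -0.86  6.84] T [-0.148  0.581 -0.02 ] q [-0.13  0.62  0.17  1.83 -0.15  0.7   0.37] dp [ 0.0025 -0.0054  0.0024]
```

```bash
cat >> h.py <<'E'
def tz(n=6):
    A=[]
    for i in range(n):
        capture("top");s=state();A.append([s["torque"][2],s["effort"][6],*s["force"]])
    A=np.array(A);R=s["orientation"];print("t",s["t"],"ang",np.degrees(np.arctan2(R[1,0],R[0,0])).round(2),"Tz,e7,F",A.mean(0).round(3),"sd",A.std(0).round(3)[:2],"w",round(s["width"],4),"q7",s["joint_pos"][6].round(2))
E
python3 -c "from h import *;tz()"
for i in 1 2; do python3 -m jog '{"grip":[40,40,40],"dp":[[0,0,0],[0,0,0],[0,0,0]],"angular":[[0,0.025,0],[0,0.05,0],[0,0.05,0]]}' >/dev/null
python3 -c "from h import *;tz()"; done
```

```text
t 6.125 ang 14.02 Tz,e7,F [-0.05   0.028 -2.373 -0.861  6.755] sd [0.017 0.   ] w 0.039 q7 0.37
t 6.8 ang 8.28 Tz,e7,F [-0.028  0.014 -2.229 -0.84   6.477] sd [0.034 0.025] w 0.0392 q7 0.29
t 7.475 ang 2.56 Tz,e7,F [-0.021  0.014 -2.673 -0.716  6.391] sd [0.026 0.025] w 0.0392 q7 0.22
```

Joint 7's effort reads about 0.03, close to the drag and quieter than the wrist moment, so I'll watch both. I'm typing each step in 0.1 rad increments.

```bash
python3 -m jog '{"grip":[40,40,40],"dp":[[0,0,0],[0,0,0],[0,0,0]],"angular":[[0,0.025,0],[0,0.05,0],[0,0.05,0]]}' >/dev/null
python3 -c "from h import *;tz()"
python3 -m jog '{"grip":[40,40,40],"dp":[[0,0,0],[0,0,0],[0,0,0]],"angular":[[0,0.025,0],[0,0.05,0],[0,0.05,0]]}' >/dev/null
python3 -c "from h import *;tz()"
```

```text
t 8.15 ang -3.17 Tz,e7,F [-0.027  0.014 -2.562 -0.474  6.764] sd [0.011 0.025] w 0.0392 q7 0.14
t 8.825 ang -8.9 Tz,e7,F [-0.016  0.014 -2.325 -0.732  6.659] sd [0.023 0.025] w 0.0391 q7 0.07
```

```bash
python3 -m jog '{"grip":[40,40,40],"dp":[[0,0,0],[0,0,0],[0,0,0]],"angular":[[0,0.025,0],[0,0.05,0],[0,0.05,0]]}' >/dev/null
python3 -c "from h import *;tz()"
python3 -m jog '{"grip":[40,40,40],"dp":[[0,0,0],[0,0,0],[0,0,0]],"angular":[[0,0.025,0],[0,0.05,0],[0,0.05,0]]}' >/dev/null
python3 -c "from h import *;tz()"
```

```text
t 9.5 ang -14.63 Tz,e7,F [-0.043  0.014 -1.981 -1.142  6.726] sd [0.022 0.025] w 0.0393 q7 -0.01
t 10.175 ang -20.36 Tz,e7,F [-1.700e-02 -3.000e-03 -2.301e+00 -7.130e-01  6.456e+00] sd [0.02  0.025] w 0.0393 q7 -0.08
```

```bash
python3 -m jog '{"grip":[40,40,40],"dp":[[0,0,0],[0,0,0],[0,0,0]],"angular":[[0,0.025,0],[0,0.05,0],[0,0.05,0]]}' >/dev/null
python3 -c "from h import *;tz()"
python3 -m jog '{"grip":[40,40,40],"dp":[[0,0,0],[0,0,0],[0,0,0]],"angular":[[0,0.025,0],[0,0.05,0],[0,0.05,0]]}' >/dev/null
python3 -c "from h import *;tz()"
```

```text
t 10.85 ang -26.07 Tz,e7,F [ 0.088 -0.097 -2.574 -0.686  6.038] sd [0.016 0.025] w 0.0389 q7 -0.16
t 11.525 ang -31.79 Tz,e7,F [ 0.181 -0.199 -3.012 -0.953  6.222] sd [0.028 0.025] w 0.0392 q7 -0.23
```

Seat contact came at about -20.5°. The rise since then is about 0.21 N m, and 0.234 by the nominal stiffness. I'll add 0.045 rad to reach roughly 0.27, and hold.

```bash
python3 -m jog '{"grip":[40,40,40,40],"dp":[[0,0,0],[0,0,0],[0,0,0],[0,0,0]],"angular":[[0,0.011,0],[0,0.022,0],[0,0.022,0],[0,0.022,0]]}' >/dev/null
python3 -c "from h import *;tz(8)"
```

```text
t 12.425 ang -34.3 Tz,e7,F [ 0.233 -0.23  -2.649 -0.707  6.319] sd [0.029 0.   ] w 0.0388 q7 -0.26
```

```bash
python3 -m jog '{"grip":[40,40,40,40],"dp":[[0,0,0],[0,0,0],[0,0,0],[0,0,0]],"angular":[[0,0.01,0],[0,0.01,0],[0,0.01,0],[0,0.01,0]]}' >/dev/null
python3 -c "from h import *;tz(8)"
```

```text
t 13.325 ang -35.44 Tz,e7,F [ 0.239 -0.251 -2.721 -0.631  6.06 ] sd [0.028 0.   ] w 0.0391 q7 -0.28
```

The torque rise of about 0.26 N m at standstill agrees on both signals, and it was held over 0.4 s. Releasing and lifting straight up.

```bash
python3 -m jog '{"grip":[66,66,66,66,66,66,66,66,66],"dp":[[0,0,0],[0,0,0],[0,0,0],[0,-0.05,0],[0,-0.15,0],[0,-0.25,0],[0,-0.35,0],[0,-0.35,0],[0,-0.35,0]],"angular":[[0,0,0],[0,0,0],[0,0,0],[0,0,0],[0,0,0],[0,0,0],[0,0,0],[0,0,0],[0,0,0]]}'
python3 -c "from h import *;to(.5068,.007,.15)"
```

```text
t: 14.45
ee_pos: [0.5769, -0.0099, 0.1967]
orientation: [[0.815, 0.0, 0.58], [-0.58, 0.0, 0.815], [-0.0, -1.0, 0.0]]
force: [-0.6, -0.0, -0.7]
width: 0.0561
t 14.45 p [ 0.5769 -0.0099  0.1967] angx -35.46 tilt [ 0.  0. -1.] w 0.0561 F [-0.61 -0.03 -0.73] T [-0.054  0.038  0.018] q [-0.34  0.53  0.5   1.72 -0.29  0.97 -0.35] dp [-0.2229  0.1557 -0.0898]
```

```bash
python3 -m jog '{"grip":[0,0,0,0,0,0,0,0,0],"dp":[[-0.12,0,-0.05],[-0.223,0,-0.09],[-0.223,0,-0.09],[-0.223,0,-0.09],[-0.223,0.1,-0.09],[-0.223,0.24,-0.09],[-0.223,0.24,-0.09],[-0.223,0.24,-0.09],[-0.223,0.24,-0.09]],"angular":[[0,0,0],[0,0,0],[0,0,0],[0,0,0],[0,0,0],[0,0,0],[0,0,0],[0,0,0],[0,0,0]]}' 40
python3 - <<'E'
from h import *
to(.5068,.007,.1)
p,d=capture("scene");cv2.imwrite("pics/e.png",cv2.resize(p[110:230,280:420,::-1],None,fx=5,fy=5,interpolation=3))
c=calibration("scene")
for X in [(.5068,.007,.075),(.5772,-.0102,.101)]:
    q=c["R"]@np.array(X)+c["t"];print(5*(c["fx"]*q[0]/q[2]+c["cx"]-280),5*(c["fy"]*q[1]/q[2]+c["cy"]-110))
E
```

```text
t: 15.58
ee_pos: [0.5081, 0.0065, 0.1259]
orientation: [[0.814, 0.002, 0.58], [-0.58, 0.0, 0.814], [0.002, -1.0, 0.001]]
force: [-0.6, -0.1, 0.0]
width: -0.0001
t 15.575 p [0.5081 0.0065 0.1259] angx -35.48 tilt [ 0.002  0.    -1.   ] w -0.0001 F [-0.63 -0.06  0.02] T [ 0.     0.016 -0.007] q [-0.37  0.52  0.46  1.99 -0.34  0.71 -0.32] dp [-0.0045  0.0864 -0.0014]
399.8599151477572 334.5688436236401
278.73057018363085 334.41662277561636
```

View pics/e.png

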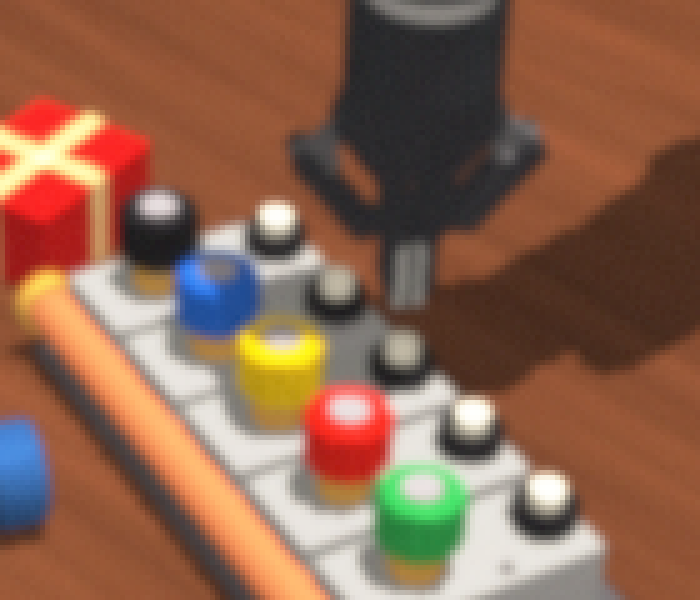

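The closed tips at crop (408,300) sit right above the yellow vent cap (400,345), and the projected target agrees within about 2 px. Pressing down now.

```bash
python3 -m jog '{"grip":[0,0,0,0,0,0],"dp":[[-0.003,0.05,-0.001],[-0.003,0.08,-0.001],[-0.003,0.095,-0.001],[-0.003,0.106,-0.001],[-0.003,0.106,-0.001],[-0.003,0.106,-0.001]],"angular":[[0,0,0],[0,0,0],[0,0,0],[0,0,0],[0,0,0],[0,0,0]]}'
python3 -c "from h import *;to(.5068,.007,.094)"
```

```text
t: 16.38
ee_pos: [0.5058, 0.0073, 0.0939]
orientation: [[0.814, 0.0, 0.58], [-0.58, 0.001, 0.814], [-0.001, -1.0, 0.001]]
force: [-4.4, 0.6, 17.8]
width: -0.0
t 16.375 p [0.5058 0.0073 0.0939] angx -35.47 tilt [ 0.     0.001 -1.   ] w -0.0 F [-4.36  0.65 17.75] T [0.38  1.234 0.016] q [-0.34  0.56  0.42  2.02 -0.38  0.63 -0.29] dp [ 0.0033 -0.0002  0.0013]
```

The force is 17.8 N with the tips at 0.069, so the cap is bottomed at 6 mm. Holding another 0.9 s, then lifting away.

```bash
python3 -m jog '{"grip":[0,0,0,0,0,0,0],"dp":[[0,0,0],[0,0,0],[0,0,0],[0,0,0],[0,0,0],[0,0,0],[0,0,0]],"angular":[[0,0,0],[0,0,0],[0,0,0],[0,0,0],[0,0,0],[0,0,0],[0,0,0]]}'
python3 -m jog '{"grip":[0,0,0,0,0,0,0,0],"dp":[[0,-0.05,0],[0,-0.15,0],[0,-0.3,0],[0,-0.5,0],[-0.3,-0.6,0],[-0.5,-0.6,0],[-0.5,-0.6,0],[-0.5,-0.6,0]],"angular":[[0,0,0],[0,0,0],[0,0,0],[0,0,0],[0,0,0],[0,0,0],[0,0,0],[0,0,0]]}'
python3 - <<'E'
from h import *
to(.5,0,.2)
p,d=capture("scene");a=p[110:260,200:440,::-1];z=np.load("scene0.npz")["p"][110:260,200:440,::-1]
cv2.imwrite("pics/f.png",cv2.resize(np.vstack([z,a]),None,fx=2,fy=2,interpolation=3))
E
```

```text
t: 17.25
ee_pos: [0.5058, 0.0072, 0.0939]
orientation: [[0.814, 0.0, 0.58], [-0.58, 0.001, 0.814], [-0.001, -1.0, 0.001]]
force: [-5.6, 0.0, 18.6]
width: -0.0
t: 18.25
ee_pos: [0.3825, 0.0952, 0.2733]
orientation: [[0.816, 0.0, 0.577], [-0.577, 0.001, 0.816], [-0.001, -1.0, 0.001]]
force: [0.2, -0.3, 0.7]
width: -0.0002
t 18.25 p [0.3825 0.0952 0.2733] angx -35.27 tilt [ 0.     0.001 -1.   ] w -0.0002 F [ 0.23 -0.35  0.66] T [ 0.007 -0.025 -0.008] q [-0.78  0.15  0.56  2.03 -0.09  0.99 -0.8 ] dp [ 0.5032  0.2439 -0.0333]
```

View pics/f.png

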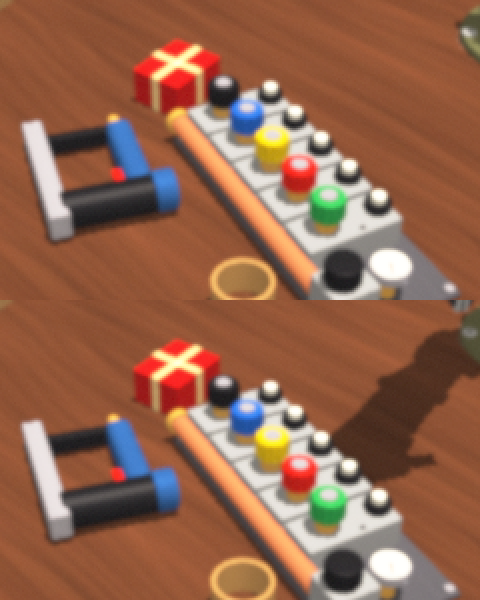

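Before (top) and after (bottom) match: the yellow vent cap is up at (320,442) against (320,142), and the parcel, stapler and tape roll haven't moved. Handing in.

```bash
python3 -c "from workcell import *;print(sign_off())"
```

```text
the job is handed in; nothing more can be done
None
```

I turned the yellow valve clockwise onto its seat, vented it, and handed the job in at about 18 s of the 72 s. `sign_off` gave no verdict.

- **Valve:** the total turn was about 1.26 rad, with the seat first felt after about 1.0 rad. At the end the torque had risen by about 0.26 N m above free turning, on both the wrist moment and the joint 7 effort. I held it there for about 0.9 s, then released and lifted straight up.
- **Vent button:** I pressed it to the bottom, about 6 mm, with 18 N on the tool. I held it there for just over a second and let it go.
- **Last checks:** the final picture shows the vent cap up and the parcel, stapler and tape roll where they were. The arm was clear, with under 1 N on the tool. I saw no sign of contact with the neighbouring valves.

**Not confirmed:**
- The seat torque is inferred from that rise, and the nominal stiffness would give about 0.31 N m. I take it as 0.23 to 0.31 N m, inside the 0.2 to 0.4 window.
- I had no reading of the stem after letting go, so the valve staying shut was not measured.
- The first position fixes from the two cameras differed by several mm. Depth readings brought that down to about 3 mm, and the grip fitted the knob.

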